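# Seat the cell carrier in the photometer and lock it

## Robot

A 6-joint arm with a two-finger parallel gripper is mounted at the origin on a cart in front of the work surface, level with it; the furniture and walls round the work are solid. World frame = base frame: x ahead of the robot, y to its left, z up, the work surface at z = 0. Lengths are in m, angles in rad, forces in N, time in s.
With the tool pointing down it reaches from about 0.275 to 0.825 m from the base axis. Payload 4.9 kg.
Tool frame: the origin (TCP) lies midway between the tips of the shut fingers; the grasp point (between the pads) lies 19 mm behind it (grip_point_offset is the distance from the TCP to the grasp point, in m); z points along the fingers, x is the direction in which the jaws open and shut, and the axes are right-handed (so a half turn about z gives the same grasp; the last joint's range is limited). The gripper opens to 85 mm and grips with 20 to 120 N. Pads are 22 mm wide; open, the fingers measure 114 mm over their backs; the gripper's body (76 mm by 85 mm) begins 54 mm behind the grasp point. The pads swing forward as they close: fully open they stand 13 mm farther back than shut.
Start: joints at [-1.382, 0.326, -0.193, 1.052, 0, 1.437], TCP at [0.174, -0.522, 0.231] pointing down, gripper open.
Joint ranges: [-2.65, 2.65], [-0.97, 1.79], [-1.3, 1.35], [-1.93, 2.1], [-1.47, 1.37], [-3.14, 3.14]. Speed limits (rad/s): [2.57, 2.57, 3.14, 3.14, 3.14, 3.14].

## Interface

Orientations are given as a rotation vector (axis times angle).
In Python, from cell import * gives the robot as it stands. Calls block until the motion is done:
- movep(position, orientation): joint-space move of the TCP to a pose.
- move_l(position, velocity=0.15, rot=None, until_force=None): straight line of the TCP; rot=None keeps the orientation; velocity is the mean speed in m/s. With until_force (N) it stops when the force on the tool has changed by that much, and returns True; else False.
- set_joints(angles): joint-space move.
- let_go() and grab(newtons=None): open the fingers fully, or close them until they stop; newtons is the grip in N (None keeps the last).
- sleep(seconds).
- ik(position, orientation): joint angles nearest the present ones, or None.
- get_state(): the state.
- grab_frame(name): name is "scene" or "side" or "wrist"; returns a dict with "img" (420x560x3 uint8, red, green, blue), "fx", "fy", "cx", "cy" (pixels), "cam_to_world" (4x4, takes a point from camera to world coordinates); the wrist camera has in their place "T_tool_cam" (4x4, takes a point from camera to tool coordinates, whose origin is the TCP and whose axes are the tool frame's). Camera axes: x right, y down, z forward; pixel columns grow to the right and rows downward; lengths in m; the calibration is good to about 2 mm. A picture is of the moment at which its call begins: read the wrist's pose just before it. There is no depth.
A pose or a line that the arm cannot do raises MotionError and nothing moves.
- sign_off(): hands the job in, once; it reports no verdict.
Trained networks look in the newest picture that a camera, given by its name, has taken for a name from the list of things; names that differ only in an ending like _2 or _b are one class to them, and where a whole thing is asked for, a point or a joint stands for the part that bears it (a point fixed in the world has none). Each returns a list of dicts, best first, with "score" (0 to 1); they miss things now and then, are a little off and sometimes report something else, mostly with a low value. They report only what shows in the picture. A call takes as long as a camera call. They do not tell look-alikes from the thing itself.
- spot_in(camera, name): "centre" ([column, row] in pixels, amid what is visible of it).
- silhouettes(camera, name): "mask" (420x560 bool, what is visible of it) and "centre" ([column, row] in pixels, amid what is visible of it).
- tip_of(camera, name): "centre" ([column, row] in pixels: a listed point, or the origin of a listed thing).
The state is a dict: "clock": time; "q": joint angles; "joint_velocities": joint speeds; "tau": joint torques, N m; "position": TCP position; "eef_rot": TCP orientation; "contact_force": force on the tool from outside, world axes, zero at the start; "wrist_torque": the same for the moment, N m; "finger_gap": opening from 0.0 (shut) to 1.0 (fully open).
Only numpy, scipy, OpenCV 4.12 (cv2) and the standard library are available. Lean on these libraries where they do the work, as an engineer would, in place of code of your own. Each camera call takes 0.05 s, during which the arm holds its last target.

## Task

Pick up the cell carrier lying on the bench and slide it nose first into the photometer's sample port until you feel it come up against the stop inside; how deep the stop is set cannot be seen, so feel for it and do not force it (a light push of about 6 N is plenty, 15 N is too much). Leave it seated there and swing the clamp lever on top of the port all the way over to its other side, so that the carrier is locked against the stop. Do not knock over or shift the other things on the bench.

Things in the scene. Friction and masses are not known exactly. Their poses are not given: they have to be found in the camera images.
- carrier: Cell carrier: plain aluminium bar lying flat, 137 mm long, 18 wide, 20 high, 0.16 kg. On its tail end stands a black grip block, 22 mm long and 18 wide (flush with the bar), from 20 to 50 mm height; grip it across the 18 mm, 30 to 40 mm above the underside. Origin: underside, below the middle of the block. x runs along the bar to the nose (tail at x = -11 mm); z up.
- carrier_nose (a point): Middle of the carrier's nose face, at x = +126 mm, 10 mm above the underside. The last 5 mm of the bar before it is stepped in to 14.4 mm wide, 16 mm high.
- photometer: Bench photometer, fixed, low, white. Origin: on the worktop under the middle of the sample port's mouth; x points into the port, away from the robot, y left, z up. Front face at x = 0; body to x = 135 mm, y = -50 to +130 mm; 64 mm high, but 85 mm where y > 34 mm (the half with the display).
- port_mouth (a point): Middle of the port's mouth in the front face, 40 mm above the worktop, axes as the photometer's. The port is a straight blind channel along x, 20.4 mm wide, floor 30 mm and roof 51.5 mm above the worktop; mouth flared to 28 x 28 mm over the first 6 mm. A buffered stop inside, out of sight, is set 70 to 106 mm behind the mouth and gives 1 mm per 8 N, at most 3 mm.
- clamp_lever (a joint): Angle (rad) of the clamp lever on top of the port. Its pin runs along the port (x), and the lever swings in the plane 55 mm behind the mouth. 0, open: it leans 0.7 from upright to the right (-y); 1.4, locked, end of travel: 0.7 to the left (+y). It stays where it is left. It starts at 0 to 0.2.
- lever_knob (a point): Centre of the black ball (19 mm across) at the lever's end, 60 mm from the pin, which is 61 mm above the worktop, over the middle of the port. Pushing the ball takes about 2 N, a little more near the end, where the lever's eccentric presses on the carrier.
- beaker: Small glass beaker, 53 mm across, 69 mm high, a bystander; origin under its middle.
- dropper_bottle: Small white bottle with a screw cap, 36 mm across, 76 mm high, a bystander; origin under its middle.
- vial: Sample vial with black cap, 23 mm across, 52 mm high, a bystander; origin under its middle.
- timer: Flat black bench timer, 50 x 76 x 24 mm, a bystander; origin under its middle.
Mind the look-alikes: they are no part of the job. Of the things that look like the carrier, the larger one is meant.

How it is judged:
On the way, in this order (a step that is already met when the one before it is completed fails the run):
1. the carrier's nose is up against the stop inside the port, the clamp lever still open (x of buffer_c0 in the frame of carrier between 0.127 and 0.1315 m and y of carrier in the frame of photometer between -0.004 and 0.004 m and angle between the x axis of carrier and the x axis of photometer, either way round below 0.06 rad and z of carrier in the frame of photometer between 0.026 and 0.036 m and angle between carrier's own z axis and vertical below 0.08 rad and value of joint clamp_lever below 0.5 rad), for 0.2 s.
2. the clamp lever is swung over to locked, the carrier still against the stop (x of buffer_c0 in the frame of carrier between 0.127 and 0.1315 m and y of carrier in the frame of photometer between -0.004 and 0.004 m and angle between the x axis of carrier and the x axis of photometer, either way round below 0.06 rad and z of carrier in the frame of photometer between 0.026 and 0.036 m and angle between carrier's own z axis and vertical below 0.08 rad and value of joint clamp_lever above 1.2 rad), for 0.2 s.
At the end, for the whole second after the job is handed in: The carrier lies at rest in the port, straight and level, its nose within 1.5 mm of the stop's buffer, and the clamp lever is over beyond 1.2 rad (all of step 2 and linear speed of carrier below 0.01 m/s); the robot touches nothing.
It fails at once if the stop is pushed harder than 15 N (contact force between carrier and buffer_c0 above 15 N).
It fails at once if the beaker is shifted by more than 20 mm or tipped over (distance of beaker from where it was at the start of the episode above 0.02 m or angle between beaker's own z axis and vertical above 0.35 rad).
It fails at once if the dropper bottle is shifted by more than 20 mm or tipped over (distance of dropper_bottle from where it was at the start of the episode above 0.02 m or angle between dropper_bottle's own z axis and vertical above 0.35 rad).
It fails at once if the vial is shifted by more than 20 mm or tipped over (distance of vial from where it was at the start of the episode above 0.02 m or angle between vial's own z axis and vertical above 0.35 rad).
It fails at once if the timer is shifted by more than 20 mm or tipped over (distance of timer from where it was at the start of the episode above 0.02 m or angle between timer's own z axis and vertical above 0.35 rad).
It also fails if it takes over 58 s, if anything falls off the work surface, if the arm or the gripper's body presses on something with over 40 N, if the wrist force passes 120 N, or if a joint passes its speed limit or range.

## Working session

There is one attempt and no reset: what is moved stays moved. The work goes in short steps, each a Python script; the robot and the scene stay as the last script left them, time stands still between calls to the robot, and variables do not carry over. Pictures are saved under pics/ and viewed, and the job is handed in when it is done.

```bash
ls; mkdir -p pics
python3 - <<'E'
from cell import *
import cv2
s=get_state(); print(s)
for c in ["scene","side","wrist"]:
    f=grab_frame(c); cv2.imwrite(f"pics/a_{c}.png",f["img"][:,:,::-1])
    print(c,f["fx"],f["fy"],f["cx"],f["cy"],f.get("cam_to_world",f.get("T_tool_cam")))
    for n in ["carrier","carrier_nose","photometer","port_mouth","lever_knob","beaker","dropper_bottle","vial","timer"]:
        print(c,n,[(round(d["score"],2),[round(float(x)) for x in d["centre"]]) for d in tip_of(c,n)])
print(get_state()["clock"])
E
```

```text
pics
{'clock': 0.0, 'q': array([-1.38217614e+00,  3.26960392e-01, -1.93579542e-01,  1.05201034e+00,
        1.35994412e-05,  1.43660046e+00]), 'joint_velocities': array([-0.00028798,  0.00056264,  0.0016466 , -0.00024625,  0.0009171 ,
        0.00238976]), 'tau': array([ 3.97349577e-04, -4.43404520e+01,  2.62435341e+01,  1.53768371e-02,
       -1.15408548e-04,  1.02380056e-06]), 'position': array([ 0.17438756, -0.52100551,  0.2304945 ]), 'eef_rot': array([-2.54858346e+00,  1.83485275e+00,  1.98496880e-03]), 'contact_force': array([-0.97050404, -0.4841016 ,  0.21790525]), 'wrist_torque': array([ 0.00173258, -0.00970608, -0.0155043 ]), 'finger_gap': 1.0004421460397201}
scene 507.2181770935682 507.2181770935682 288.84337815846857 205.62117403395044 [[ 0.51223284 -0.36868968  0.77568385 -0.50826025]
 [-0.85864985 -0.20051087  0.47171584 -0.65403079]
 [-0.01838371 -0.90766916 -0.41928359  0.67391792]
 [ 0.          0.          0.          1.        ]]
scene carrier [(0.59, [309, 255]), (0.55, [343, 271])]
scene carrier_nose [(0.52, [328, 241])]
scene photometer [(0.63, [252, 218])]
scene 
[... 713 characters left out ...]
nob [(0.63, [225, 226])]
side beaker [(0.85, [266, 170]), (0.64, [257, 187])]
side dropper_bottle [(0.64, [255, 189])]
side vial [(0.5, [296, 144])]
side timer [(0.81, [249, 361])]
wrist 326.3096193630448 326.3096193630448 280.7780191008718 207.47168293137355 [[ 9.99999378e-01  9.76621867e-04  5.38927653e-04  6.49822003e-04]
 [-1.09268178e-03  9.54789496e-01  2.97280716e-01 -7.52040321e-02]
 [-2.24231615e-04 -2.97281120e-01  9.54789969e-01 -1.44057447e-01]
 [ 0.00000000e+00  0.00000000e+00  0.00000000e+00  1.00000000e+00]]
wrist carrier []
wrist carrier_nose []
wrist photometer []
wrist port_mouth []
wrist lever_knob []
wrist beaker []
wrist dropper_bottle []
wrist vial []
wrist timer []
1.5
```

View pics/a_scene.png

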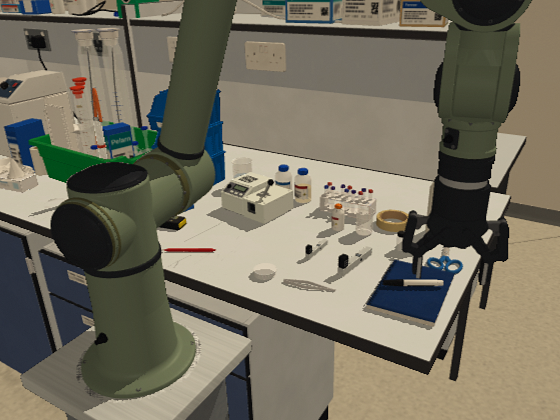

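View pics/a_side.png

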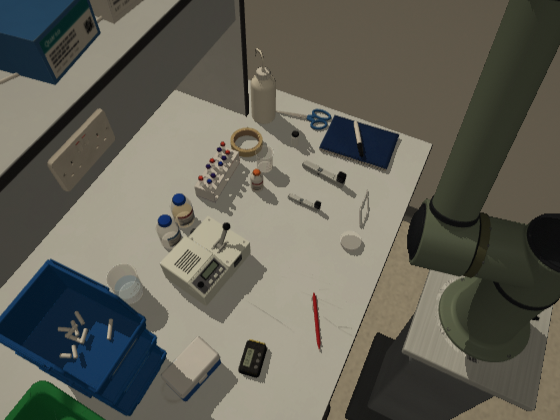

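```bash
cat > h.py <<'E'
import numpy as np, cv2
from scipy.spatial.transform import Rotation as R
from scipy.optimize import least_squares
def ray(f,px,T=None):
    T=f["cam_to_world"] if T is None else T
    d=T[:3,:3]@np.array([(px[0]-f["cx"])/f["fx"],(px[1]-f["cy"])/f["fy"],1]); return T[:3,3],d/np.linalg.norm(d)
def onz(f,px,z,T=None):
    o,d=ray(f,px,T); return o+d*(z-o[2])/d[2]
def tri(rays):
    A=sum(np.eye(3)-np.outer(d,d) for o,d in rays); b=sum((np.eye(3)-np.outer(d,d))@o for o,d in rays)
    p=np.linalg.solve(A,b); return p,[np.linalg.norm(np.cross(p-o,d)) for o,d in rays]
def wristT(f,s):
    T=np.eye(4); T[:3,:3]=R.from_rotvec(s["eef_rot"]).as_matrix(); T[:3,3]=s["position"]
    return T@f["T_tool_cam"]
def proj(f,P,T=None):
    T=f["cam_to_world"] if T is None else T
    P=np.atleast_2d(P); c=(P-T[:3,3])@T[:3,:3]
    return np.c_[c[:,0]/c[:,2]*f["fx"]+f["cx"],c[:,1]/c[:,2]*f["fy"]+f["cy"]]
E
python3 - <<'E'
from cell import *
from h import *
np.set_printoptions(precision=4,suppress=True)
a=grab_frame("scene"); b=grab_frame("side")
for n,p,q in [("mouth",(247,210),(240,264)),("knob",(270,185),(225,226)),("grip",(344,262),(341,177))]:
    print(n,tri([ray(a,p),ray(b,q)]))
print("side grip/nose z", onz(b,(342,178),.05),onz(b,(305,164),.01), onz(b,(318,205),.05), onz(b,(291,196),.01))
for n,q in [("vial",(257,187)),("beaker",(266,170)),("timer",(253,358)),("phfrontL",(208,296)),("phR",(248,243))]: print(n,onz(b,q,0))
for c,f in (("scene",a),("side",b)):
    im=f["img"]; 
    r=(slice(150,310),slice(190,450)) if c=="scene" else (slice(110,310),slice(140,420))
    cv2.imwrite(f"pics/b_{c}.png",cv2.resize(im[r],None,fx=2.8,fy=2.8,interpolation=cv2.INTER_CUBIC)[:,:,::-1])
E
```

```text
mouth (array([0.5824, 0.1518, 0.0397]), [np.float64(0.0017818064699057672), np.float64(0.0017818064699057677)])
knob (array([0.6441, 0.1068, 0.1067]), [np.float64(0.00342122220866873), np.float64(0.003421222208668856)])
grip (array([ 0.46  , -0.218 ,  0.0344]), [np.float64(0.00011284738014277045), np.float64(0.00011284738014290393)])
side grip/nose z [ 0.4537 -0.2042  0.05  ] [ 0.5764 -0.2336  0.01  ] [ 0.4779 -0.0915  0.05  ] [ 0.5649 -0.1116  0.01  ]
vial [ 0.6678 -0.1028  0.    ]
beaker [ 0.6723 -0.1693  0.    ]
timer [0.4543 0.3315 0.    ]
phfrontL [0.624  0.2463 0.    ]
phR [0.6054 0.0702 0.    ]
```

View pics/b_scene.png

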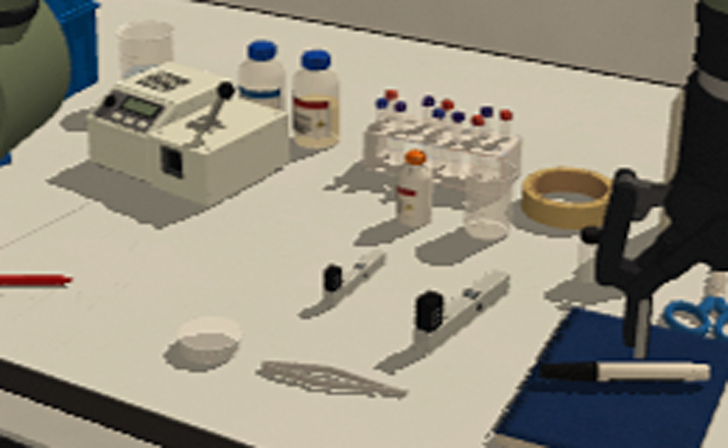

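View pics/b_side.png

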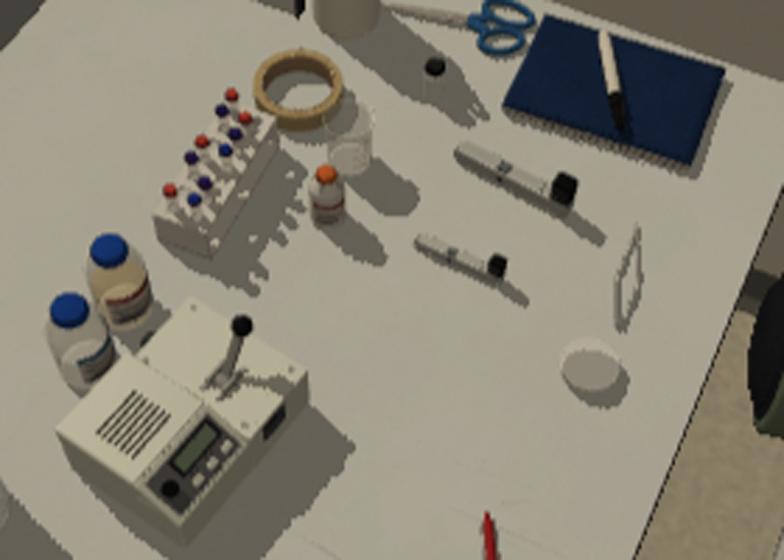

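Run:
```python
from cell import *
from h import *
import pickle
np.set_printoptions(precision=4,suppress=True)
M=np.array([[0,1,0],[1,0,0],[0,0,-1]]).T  # cols: tool x=+y, y=+x, z=-z
rot=R.from_matrix(np.array([[0,1,0],[1,0,0],[0,0,-1]])).as_rotvec()
out=[]
for i,p in enumerate([[0.44,-0.20,0.22],[0.50,-0.24,0.20]]):
    movep(p,rot)
    s=get_state(); f=grab_frame("wrist"); T=wristT(f,s)
    out.append((s,f))
    cv2.imwrite(f"pics/c{i}.png",f["img"][:,:,::-1])
    print(s["clock"],s["position"],s["q"])
    for n in ["carrier","carrier_nose","vial"]:
        print(n,[(round(d["score"],2),d["centre"],onz(f,d["centre"],0.01 if n=="carrier_nose" else 0,T)) for d in tip_of("wrist",n)])
pickle.dump(out,open("c.pkl","wb"))
```

```text
3.3583 [ 0.44   -0.2005  0.2201] [-0.5803  0.212  -0.3783  0.9802 -0.0002 -0.5791]
carrier [(0.72, [361.6, 216.2], array([ 0.4878, -0.1061,  0.    ])), (0.71, [269.1, 193.9], array([ 0.4606, -0.2149,  0.    ]))]
carrier_nose [(0.96, [251.8, 289.8], array([ 0.5803, -0.2372,  0.01  ])), (0.8, [356.4, 285.9], array([ 0.5748, -0.1085,  0.01  ]))]
vial [(0.63, [207.2, 327.5], array([ 0.643 , -0.2986,  0.    ]))]
3.9583 [ 0.5    -0.2405  0.199 ] [-0.5813  0.3597 -0.2297  0.9832  0.     -0.5805]
carrier [(0.87, [306.4, 141.6], array([ 0.4587, -0.2145,  0.    ])), (0.64, [408.1, 169.9], array([ 0.4883, -0.1057,  0.    ])), (0.28, [330.7, 325.4], array([ 0.6833, -0.1791,  0.    ]))]
carrier_nose [(0.81, [284.5, 256.1], array([ 0.5841, -0.2369,  0.01  ])), (0.8, [397.1, 249.1], array([ 0.5756, -0.1116,  0.01  ]))]
vial [(0.61, [231.2, 295.0], array([ 0.6402, -0.3006,  0.    ]))]
```

View pics/c0.png

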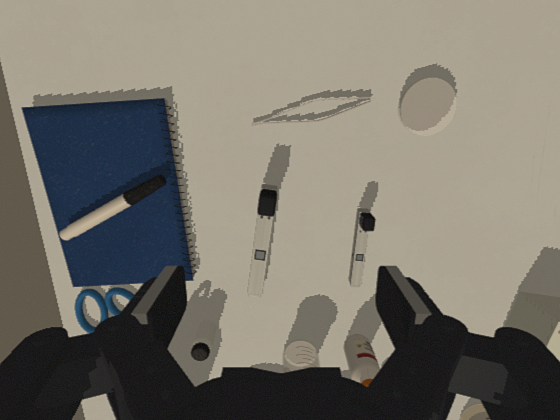

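View pics/c1.png

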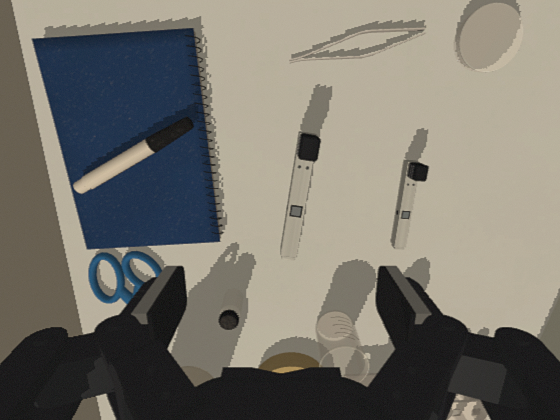

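Run:
```python
from h import *
import pickle
out=pickle.load(open("c.pkl","rb"))
for i,(s,f) in enumerate(out):
    r=(slice(170,310),slice(220,320)) if i==0 else (slice(120,270),slice(255,345))
    cv2.imwrite(f"pics/d{i}.png",cv2.resize(f["img"][r],None,fx=4,fy=4,interpolation=cv2.INTER_CUBIC)[:,:,::-1])
a=cv2.imread("pics/d0.png");b=cv2.imread("pics/d1.png"); h=600
c=np.zeros((600,780,3),np.uint8);c[:560,:400]=a;c[:600,410:770]=b
cv2.imwrite("pics/d.png",c)
```

```text
(no output)
```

View pics/d.png

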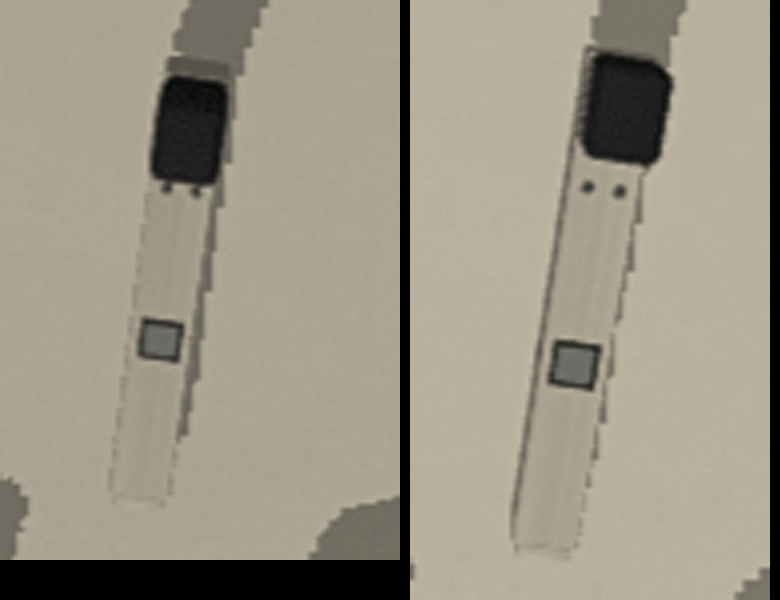

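Run:
```python
from h import *
import pickle
np.set_printoptions(precision=4,suppress=True)
out=pickle.load(open("c.pkl","rb"))
V=[(f,wristT(f,s)) for s,f in out]
pts={"win":[(260,255),(296,211.25)],"dots":[(265.25,217.25),(303.5,167.25)],"nosetop":[(255,294.75),(288.75,257.2)]}
P={}
for n,p in pts.items():
    t,e=tri([ray(V[i][0],p[i],V[i][1]) for i in (0,1)])
    z=[onz(V[i][0],p[i],.02,V[i][1]) for i in (0,1)]
    print(n,t,np.round(e,4),"z.02:",*z); P[n]=np.mean(z,0)
d=P["nosetop"]-P["dots"]; print("yaw",np.arctan2(d[1],d[0]),np.linalg.norm(d))
u=d/np.linalg.norm(d); print("origin",P["nosetop"]-u*0.1255)
# fit pose by silhouette of dark block
def corners(x,y,a):
    c,s_=np.cos(a),np.sin(a)
    L=np.array([(i*.011,j*.009,z) for i in(-1,1) for j in(-1,1) for z in(.02,.05)])
    return np.c_[x+c*L[:,0]-s_*L[:,1],y+s_*L[:,0]+c*L[:,1],L[:,2]]
a=np.arctan2(d[1],d[0])
for i,(f,T) in enumerate(V):
    g=f["img"].max(2); ys,xs=np.where(g<60); 
    c0=[(268,202),(309,147)][i]; k=(abs(xs-c0[0])<20)&(abs(ys-c0[1])<20)
    print(i,"blob",xs[k].min(),xs[k].max(),ys[k].min(),ys[k].max())
    o=P["nosetop"]-u*0.1255
    q=proj(f,corners(o[0],o[1],a),T); print("pred",q[:,0].min(),q[:,0].max(),q[:,1].min(),q[:,1].max())
```

```text
win [ 0.5275 -0.2253  0.0218] [0. 0.] z.02: [ 0.5284 -0.2254  0.02  ] [ 0.5281 -0.2253  0.02  ]
dots [ 0.4815 -0.2186  0.022 ] [0. 0.] z.02: [ 0.4822 -0.2187  0.02  ] [ 0.4819 -0.2184  0.02  ]
nosetop [ 0.58   -0.2324  0.0214] [0.0001 0.0001] z.02: [ 0.581  -0.2325  0.02  ] [ 0.5806 -0.2324  0.02  ]
yaw -0.13960454062790434 0.09972779477208925
origin [ 0.4565 -0.215   0.02  ]
0 blob 258 276 189 215
pred 257.03412593704616 277.87066457128003 184.15757860233396 214.30012541683814
1 blob 298 319 133 160
pred 296.72682764311173 322.42482919116736 128.68533816128033 158.62003623765057
```

Run:
```python
from cell import *
from h import *
import pickle
np.set_printoptions(precision=4,suppress=True)
B=R.from_matrix(np.array([[0,1,0],[1,0,0],[0,0,-1]]))
out=[]
for i,(p,t) in enumerate([([0.40,0.11,0.23],.35),([0.46,0.16,0.22],.0)]):
    rot=(R.from_euler("y",-t)*B).as_rotvec()
    print(ik(p,rot))
    movep(p,rot)
    s=get_state(); f=grab_frame("wrist"); T=wristT(f,s)
    out.append((s,f))
    cv2.imwrite(f"pics/e{i}.png",f["img"][:,:,::-1])
    print(s["clock"],s["position"],T[:3,:3])
    for n,z in [("port_mouth",.04),("lever_knob",.108),("photometer",0)]:
        print(n,[(round(d["score"],2),d["centre"],onz(f,d["centre"],z,T)) for d in tip_of("wrist",n)])
pickle.dump(out,open("e.pkl","wb"))
```

```text
[ 0.1206 -0.1844 -0.8249  0.5827 -0.0413  0.1134]
5.5333 [0.401  0.1096 0.2306] [[-0.0003  0.794   0.6079]
 [ 1.      0.0004 -0.0001]
 [-0.0003  0.6079 -0.794 ]]
port_mouth [(0.86, [309.7, 257.6], array([0.5923, 0.1468, 0.04  ]))]
lever_knob [(0.75, [279.9, 327.7], array([0.6462, 0.1078, 0.108 ]))]
photometer [(0.68, [310.6, 237.6], array([0.5937, 0.1509, 0.    ]))]
[ 0.183   0.2187 -0.3697  0.9823  0.      0.183 ]
6.275 [0.4604 0.1597 0.2186] [[-0.0006  0.9554  0.2955]
 [ 1.      0.0008 -0.0006]
 [-0.0008  0.2955 -0.9554]]
port_mouth [(0.63, [266.5, 297.4], array([0.5907, 0.1427, 0.04  ]))]
lever_knob []
photometer [(0.58, [268.9, 281.2], array([0.593, 0.144, 0.   ]))]
```

View pics/e0.png

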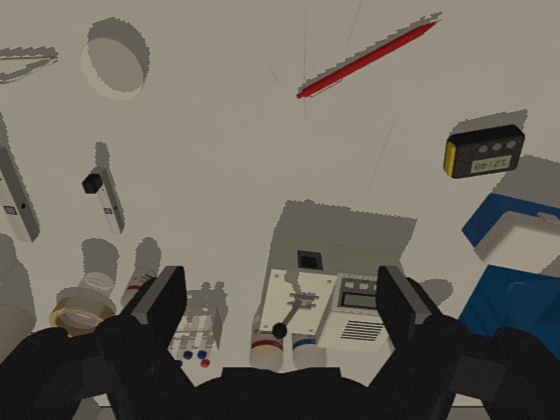

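View pics/e1.png

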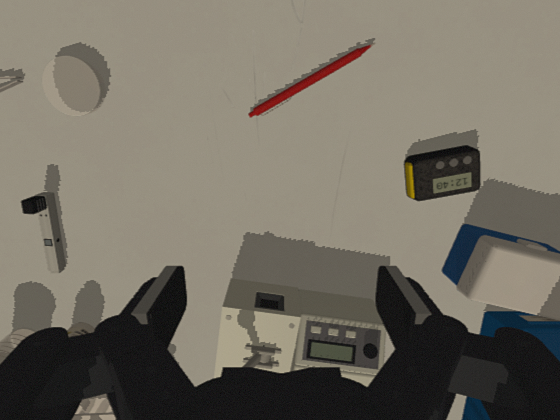

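Run:
```python
from h import *
import pickle
out=pickle.load(open("e.pkl","rb"))
a=cv2.resize(out[0][1]["img"][225:375,240:420],None,fx=4,fy=4,interpolation=cv2.INTER_CUBIC)
b=cv2.resize(out[1][1]["img"][260:380,200:400],None,fx=4,fy=4,interpolation=cv2.INTER_CUBIC)
cv2.imwrite("pics/g0.png",a[:,:,::-1]);cv2.imwrite("pics/g1.png",b[:,:,::-1])
```

```text
(no output)
```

View pics/g0.png

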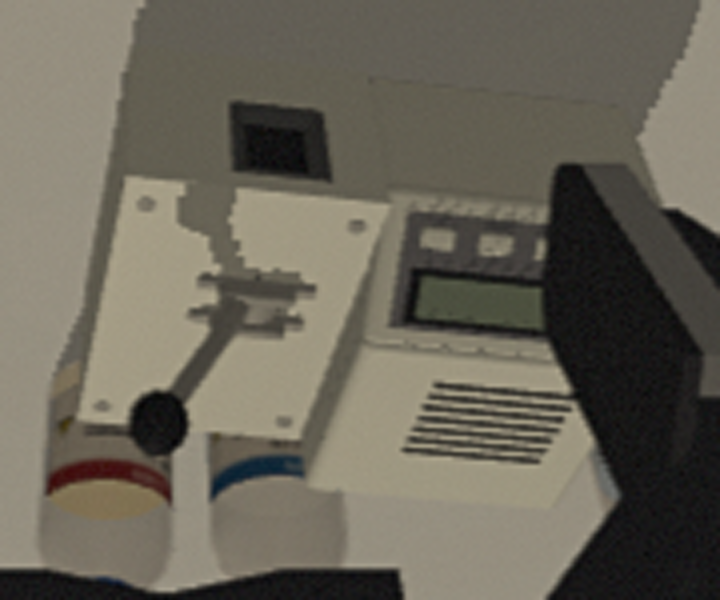

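View pics/g1.png

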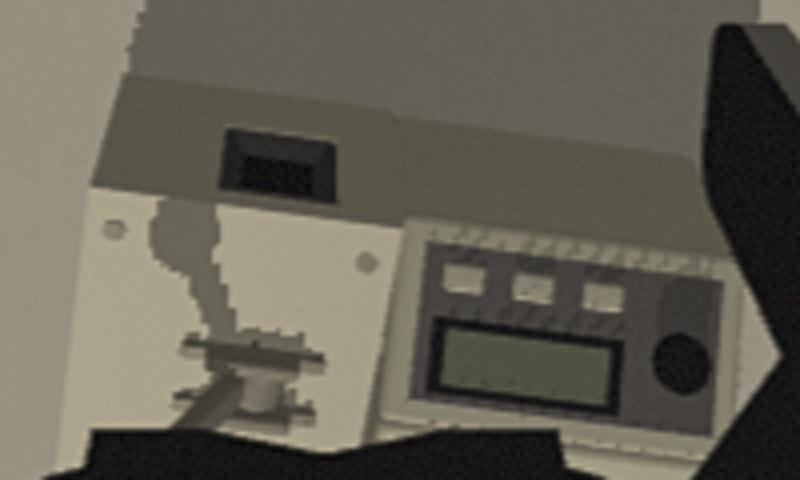

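```bash
cat > fit.py <<'E'
from h import *
import pickle
np.set_printoptions(precision=4,suppress=True)
out=pickle.load(open("e.pkl","rb"))
V=[(f,wristT(f,s)) for s,f in out]
m=np.array
L0=[(0,-.014,.026),(0,.014,.026),(0,.014,.054),(0,-.014,.054),(0,-.05,.064),(0,.034,.064),(.135,-.05,.064),(.135,.034,.064)]
I0=[(297.75,250.25),(321.25,252.75),(322.75,270.25),(299,267.75),(271.25,269),(337.5,275.75),(260,330),(315.5,334.5)]
L1=L0[:6]+[(0,-.05,0)]
I1=[(256.25,292),(283.75,295.75),(284.25,310.75),(255,307.25),(222.75,306.5),(300.5,317),(232,278)]
def W(p,L):
    c,s=np.cos(p[2]),np.sin(p[2]); L=m(L)
    return np.c_[p[0]+c*L[:,0]-s*L[:,1],p[1]+s*L[:,0]+c*L[:,1],L[:,2]+p[3]]
def res(p,sel=(0,1)):
    r=[]
    if 0 in sel: r.append((proj(V[0][0],W(p,L0),V[0][1])-m(I0)).ravel())
    if 1 in sel: r.append((proj(V[1][0],W(p,L1),V[1][1])-m(I1)).ravel())
    return np.concatenate(r)
for sel in [(0,),(1,),(0,1)]:
    r=least_squares(res,[.59,.145,0,0],args=(sel,),loss="soft_l1"); print(sel,r.x,np.sqrt(np.mean(r.fun**2)))
print(r.fun.reshape(-1,2))
p=r.x
f,T=V[0]
def kn(th):
    a=th-.7; return W(p,[(.055,.06*np.sin(a),.061+.06*np.cos(a))])[0]
for th in (0,.1,.2): print(th,kn(th),proj(f,kn(th),T),"meas (279.75,330.5)")
E
python3 fit.py
```

```text
(0,) [ 0.594   0.1469 -0.1444  0.0015] 0.9344675734733182
(1,) [ 0.5953  0.1468 -0.1492 -0.0002] 1.210987862956418
(0, 1) [ 0.5944  0.1469 -0.1448  0.0012] 1.0743933549902343
[[ 1.0781  0.3831]
 [-1.998   0.0274]
 [-1.4602 -1.7851]
 [ 0.7859 -1.4516]
 [ 0.3329  0.4753]
 [ 0.067   0.2655]
 [ 0.0162  0.338 ]
 [-0.1903  0.3936]
 [ 2.5284  0.5495]
 [-1.3231 -0.1571]
 [-1.7195 -0.9777]
 [ 2.1027 -0.7031]
 [-0.167   1.3006]
 [ 0.6274  0.7063]
 [-0.6023 -0.5422]]
0 [0.6432 0.1008 0.1081] [[274.2148 326.3827]] meas (279.75,330.5)
0.1 [0.6439 0.1055 0.1117] [[278.006 329.346]] meas (279.75,330.5)
0.2 [0.6446 0.1105 0.1148] [[282.1159 332.0005]] meas (279.75,330.5)
```

Run:
```python
from cell import *
from h import *
import pickle
np.set_printoptions(precision=4,suppress=True)
B=R.from_matrix(np.array([[0,1,0],[1,0,0],[0,0,-1]]))
rot=(R.from_euler("z",-.14)*B).as_rotvec()
o=[0.4573,-0.215]
movep([*o,.13],rot)
move_l([*o,.016],velocity=.12,until_force=8)
s=get_state(); print(s["position"],s["contact_force"])
grab(50); s=get_state(); print(s["finger_gap"],s["position"],s["clock"])
move_l([*o,.14],velocity=.15)
f=grab_frame("wrist"); s=get_state(); print(s["position"],s["finger_gap"],s["contact_force"],s["clock"])
cv2.imwrite("pics/h0.png",f["img"][:,:,::-1])
for c in("scene","side"): cv2.imwrite(f"pics/h_{c}.png",cv2.resize(grab_frame(c)["img"][90:330,200:480],None,fx=2.5,fy=2.5)[:,:,::-1])
```

```text
[ 0.4579 -0.2152  0.0166] [-0.474  -0.0043 -0.3189]
0.2049393114923903 [ 0.4574 -0.2151  0.0162] 9.6333
[ 0.4565 -0.2145  0.1389] 0.2039641720199099 [-0.0645 -0.2999 -0.9272] 10.6583
```

View pics/h0.png

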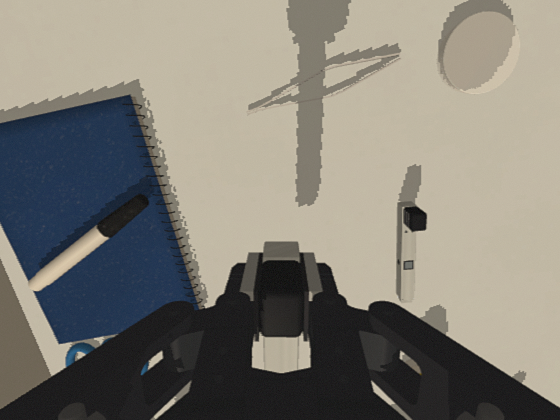

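View pics/h_side.png

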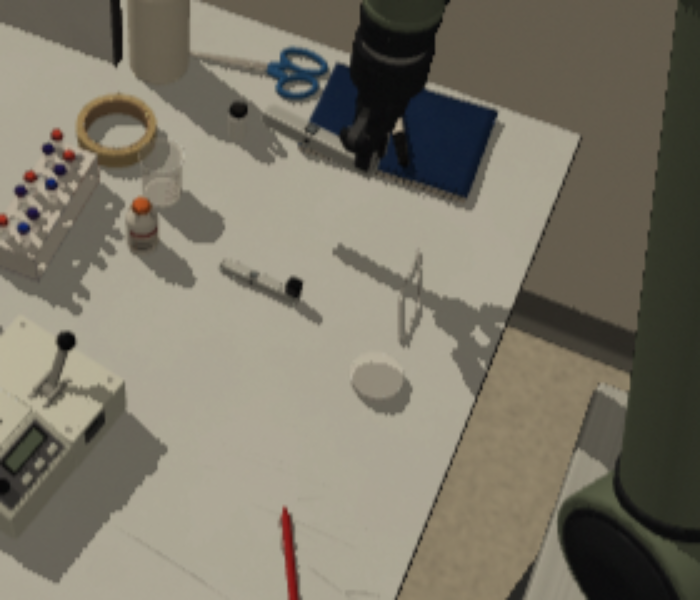

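View pics/h_scene.png

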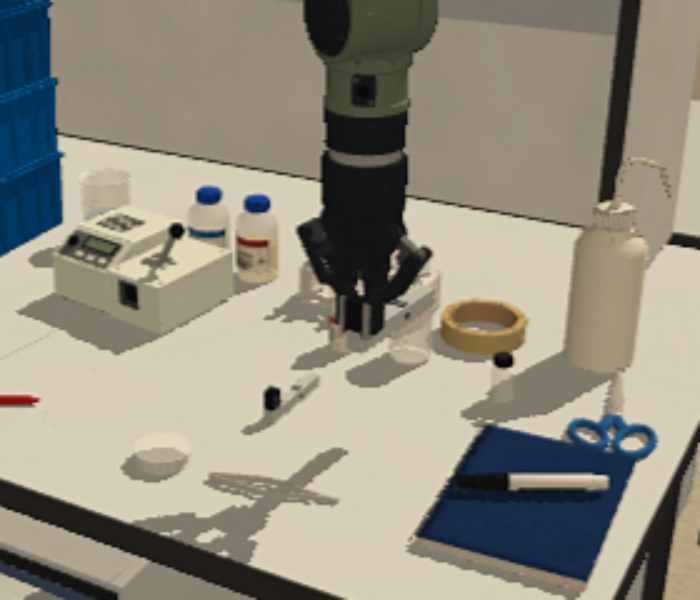

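```bash
cat >> h.py <<'E'
PH=np.array([.5944,.1469]); YAW=-.145
B=R.from_matrix(np.array([[0,1,0],[1,0,0],[0,0,-1]]))
ROT=(R.from_euler("z",YAW)*B).as_rotvec()
def ph(x,y,z):
    c,s=np.cos(YAW),np.sin(YAW); return np.array([PH[0]+c*x-s*y,PH[1]+s*x+c*y,z])
def inph(p):
    c,s=np.cos(YAW),np.sin(YAW); d=np.array(p[:2])-PH; return np.array([c*d[0]+s*d[1],-s*d[0]+c*d[1],p[2]])
E
python3 - <<'E'
from cell import *
from h import *
np.set_printoptions(precision=4,suppress=True)
movep(ph(-.156,0,.14),ROT)
move_l(ph(-.156,0,.047),velocity=.12)
sleep(.3)
s=get_state(); print(inph(s["position"]),s["contact_force"],s["eef_rot"],ROT,s["finger_gap"],s["clock"])
for c,r in(("scene",(slice(130,280),slice(190,370))),("side",(slice(180,330),slice(170,350)))):
    f=grab_frame(c)
    cv2.imwrite(f"pics/i_{c}.png",cv2.resize(f["img"][r],None,fx=4,fy=4,interpolation=cv2.INTER_CUBIC)[:,:,::-1])
    for n in("carrier_nose","port_mouth"): print(c,n,[(round(d["score"],2),d["centre"]) for d in tip_of(c,n)])
    print("pred nose",proj(f,ph(-.03,0,.041)),"mouth",proj(f,ph(0,0,.04)))
E
```

```text
[-0.1556  0.0002  0.0475] [ 0.8381 -0.0139 -1.4885] [2.376  2.0544 0.0015] [2.3765 2.0547 0.    ] 0.20338529185602822 13.4167
scene carrier_nose [(0.69, [243.0, 209.7]), (0.59, [324.5, 242.2])]
scene port_mouth [(0.66, [248.2, 210.3]), (0.24, [211.9, 226.5])]
pred nose [[244.1494 211.6016]] mouth [[251.1987 208.4139]]
side carrier_nose [(0.93, [246.7, 267.4])]
side port_mouth [(0.96, [239.1, 261.9])]
pred nose [[246.6562 267.1451]] mouth [[236.9516 261.106 ]]
```

View pics/i_scene.png

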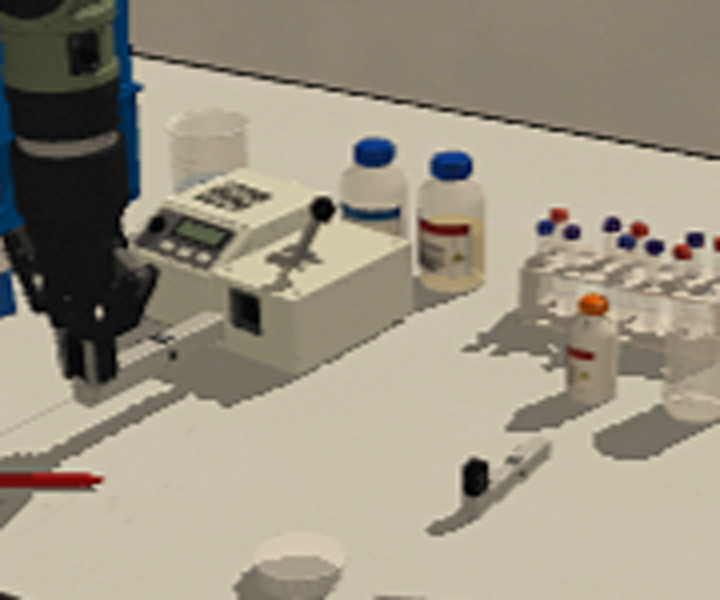

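View pics/i_side.png

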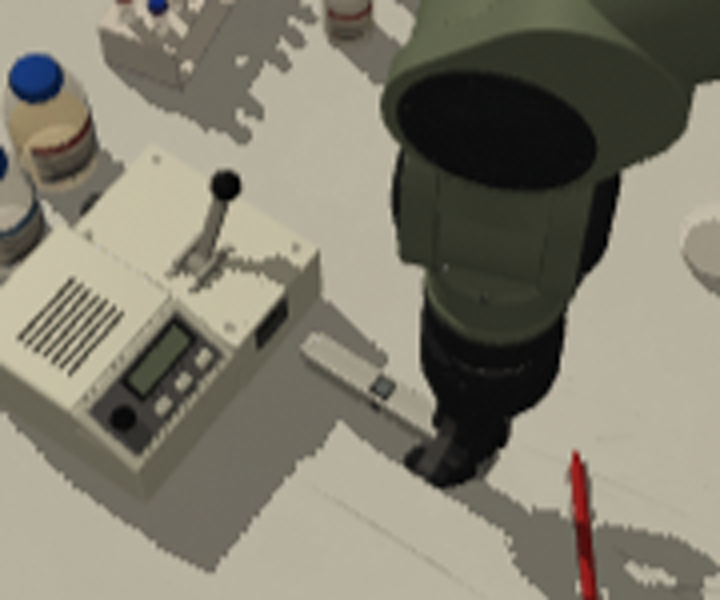

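Run:
```python
from cell import *
from h import *
np.set_printoptions(precision=4,suppress=True)
c,s_=np.cos(YAW),np.sin(YAW)
def st(t):
    s=get_state(); F=s["contact_force"]; Fp=[c*F[0]+s_*F[1],-s_*F[0]+c*F[1],F[2]]
    print(t,"nose",inph(s["position"])+[.126,0,0],np.round(Fp,2),np.round(s["wrist_torque"],2),s["finger_gap"],round(s["clock"],2))
st("pre")
for n in(.004,.015,.03,.06):
    h=move_l(ph(n-.126,0,.047),velocity=.03,until_force=5); st((n,h))
    if h: break
```

```text
pre nose [-0.03   0.     0.047] [ 0.63 -1.33 -0.62] [ 0.04  0.09 -0.04] 0.20144961807884415 13.72
(0.004, False) nose [ 0.0037 -0.      0.047 ] [ 0.46  0.36 -1.41] [ 0.    0.07 -0.  ] 0.20301711664108926 15.0
(0.015, False) nose [ 0.0151 -0.      0.0469] [-0.2  -0.02 -1.67] [ 0.01  0.06 -0.04] 0.20049305118145258 15.52
(0.03, False) nose [ 0.0299 -0.0001  0.0469] [-0.11 -0.4  -0.99] [0.03 0.11 0.04] 0.19861407170143397 16.17
(0.06, False) nose [ 0.0597 -0.      0.0469] [-0.23  1.01 -1.15] [-0.    0.05  0.03] 0.2019372371234512 17.32
```

Run:
```python
from cell import *
from h import *
np.set_printoptions(precision=4,suppress=True)
c,s_=np.cos(YAW),np.sin(YAW)
def st(t):
    s=get_state(); F=s["contact_force"]; Fp=[c*F[0]+s_*F[1],-s_*F[0]+c*F[1],F[2]]
    print(t,"nose",inph(s["position"])+[.126,0,0],np.round(Fp,2),np.round(s["wrist_torque"],2),s["finger_gap"],round(s["clock"],2))
h=move_l(ph(.112-.126,0,.047),velocity=.008,until_force=4); st(h)
sleep(.1); st("");sleep(.2); st("")
```

```text
True nose [ 0.1006 -0.0001  0.0463] [-0.24  1.08  0.7 ] [ 0.14 -0.12  0.09] 0.20367842530917507 21.84
 nose [ 0.1006 -0.0001  0.0463] [ 0.6  -0.24  3.89] [-0.01 -0.18  0.03] 0.2017932081514816 21.94
 nose [ 0.1007 -0.0001  0.0463] [-0.57  0.45  4.21] [ 0.02 -0.3  -0.  ] 0.2049995139421827 22.14
```

```bash
cat >> h.py <<'E'
np.set_printoptions(precision=4,suppress=True)
def st(get_state,t=""):
    c,s_=np.cos(YAW),np.sin(YAW)
    s=get_state(); F=s["contact_force"]; Fp=[c*F[0]+s_*F[1],-s_*F[0]+c*F[1],F[2]]
    print(t,"nose",inph(s["position"])+[.126,0,0],np.round(Fp,2),np.round(s["wrist_torque"],2),np.round(s["eef_rot"],4),round(s["finger_gap"],3),round(s["clock"],2))
    return inph(s["position"]),Fp
E
python3 - <<'E'
from cell import *
from h import *
p,F=st(get_state)
move_l(ph(p[0],0,.0472),velocity=.01,rot=ROT); sleep(.2); st(get_state,"raised"); sleep(.1); p,F=st(get_state,"raised")
h=move_l(ph(.112-.126,0,.0472),velocity=.008,until_force=4.5); st(get_state,h)
sleep(.1); st(get_state);sleep(.2); st(get_state)
E
```

```text
nose [ 0.1007 -0.0001  0.0463] [-0.57  0.45  4.21] [ 0.02 -0.3  -0.  ] [-2.3747 -2.0536  0.0035] 0.205 22.14
raised nose [ 0.1002 -0.0002  0.0468] [ 0.27 -0.01 -1.92] [-0.02  0.05  0.02] [-2.3762 -2.0543  0.0014] 0.202 22.66
raised nose [ 0.1005 -0.0001  0.047 ] [-0.61  0.07 -0.7 ] [ 0.03  0.07 -0.03] [-2.3764 -2.0545  0.0006] 0.205 22.76
True nose [ 0.1006 -0.0002  0.0464] [0.08 1.14 1.09] [ 0.02 -0.14  0.06] [-2.3743 -2.0534  0.0042] 0.201 23.28
 nose [ 0.1006 -0.0001  0.0463] [-0.26  0.67  2.53] [ 0.04 -0.25  0.  ] [-2.3743 -2.0534  0.0041] 0.205 23.38
 nose [ 0.1006 -0.0002  0.0463] [ 0.79 -0.33  2.42] [ 0.04 -0.42  0.02] [-2.3743 -2.0533  0.0042] 0.207 23.58
```

Run:
```python
from cell import *
from h import *
def av():
    G=[];P=[]
    c,s_=np.cos(YAW),np.sin(YAW)
    for _ in range(6):
        sleep(.02); s=get_state(); F=s["contact_force"]; G.append([c*F[0]+s_*F[1],-s_*F[0]+c*F[1],F[2]]); P.append(inph(s["position"])+[.126,0,0])
    return np.mean(P,0),np.mean(G,0),s
move_l(ph(.099-.126,0,.0472),velocity=.02,rot=ROT); print(*av()[:2])
for n in np.arange(.0995,.1055,.0005):
    h=move_l(ph(n-.126,0,.0472),velocity=.005,until_force=7)
    p,F,s=av(); print(round(n,4),h,p,F,round(s["finger_gap"],3),round(s["clock"],2))
    if h or F[0]<-5: break
```

```text
[ 0.098  -0.0002  0.0466] [ 0.1267  0.0528 -1.0462]
0.0995 False [ 0.0994 -0.      0.0471] [ 0.1164  0.1634 -1.4974] 0.203 24.28
0.1 False [ 0.1    -0.      0.0472] [-0.3432 -0.1354 -1.6147] 0.201 24.63
0.1005 False [ 0.1005 -0.      0.0472] [ 0.0792  0.2614 -1.5073] 0.208 24.98
0.101 False [ 0.1008 -0.      0.0471] [-0.9921  0.0183 -0.7147] 0.205 25.33
0.1015 False [ 0.1011 -0.      0.0471] [-2.6462  0.2305 -0.147 ] 0.206 25.68
0.102 False [ 0.1014 -0.      0.0471] [-4.6562  0.0767  0.5235] 0.204 26.03
0.1025 False [ 0.1016 -0.      0.047 ] [-5.727   0.1851  1.005 ] 0.203 26.38
```

Run:
```python
from cell import *
from h import *
move_l(ph(.1025-.126,0,.0465),velocity=.005); sleep(.3); st(get_state,"lowered")
let_go(); p,F=st(get_state,"open")
s=get_state()
move_l(ph(p[0],0,.13),velocity=.12); st(get_state,"up")
move_l(ph(-.06,0,.16),velocity=.2)
s=get_state(); f=grab_frame("wrist"); T=wristT(f,s); cv2.imwrite("pics/j0.png",f["img"][:,:,::-1])
print("pred block top c, tailbar", proj(f,[ph(.1008-.126,0,.08),ph(.1008-.137,0,.05)],T), s["clock"])
for n in("carrier","lever_knob"): print(n,[(round(d["score"],2),d["centre"]) for d in tip_of("wrist",n)])
print("pred",proj(f,ph(.1008-.126,0,.03),T))
for c,r in(("scene",(slice(130,280),slice(190,370))),("side",(slice(180,330),slice(170,350)))):
    g=grab_frame(c)
    cv2.imwrite(f"pics/j_{c}.png",cv2.resize(g["img"][r],None,fx=4,fy=4,interpolation=cv2.INTER_CUBIC)[:,:,::-1])
print(get_state()["clock"])
```

```text
lowered nose [ 0.1016 -0.      0.0464] [-6.01 -0.11  3.11] [ 0.15  1.06 -0.06] [-2.3756 -2.0541  0.0017] 0.2 26.98
open nose [ 0.1026 -0.      0.0465] [0.28 0.   0.01] [ 0.01 -0.01  0.01] [2.3765 2.0545 0.0002] 1.0 27.64
up nose [ 0.1021 -0.0002  0.1294] [-0.41  0.17 -0.93] [-0.02  0.04 -0.03] [-2.3761 -2.0543  0.0014] 1.002 28.49
pred block top c, tailbar [[281.7381 259.7271]
 [281.6734 231.5595]] 28.875
carrier [(0.69, [73.1, 338.8]), (0.68, [285.2, 242.1])]
lever_knob [(0.56, [236.0, 377.1]), (0.24, [74.3, 336.7])]
pred [[281.5899 234.7523]]
29.125
```

View pics/j0.png

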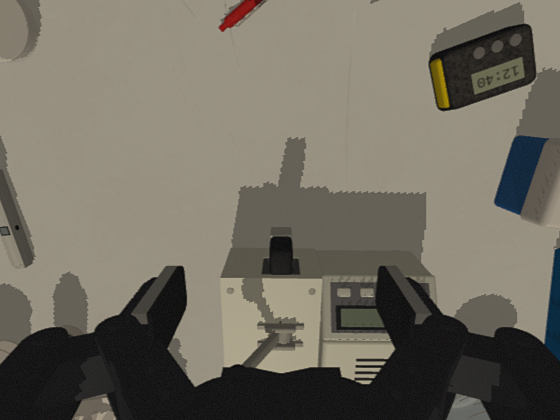

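View pics/j_side.png

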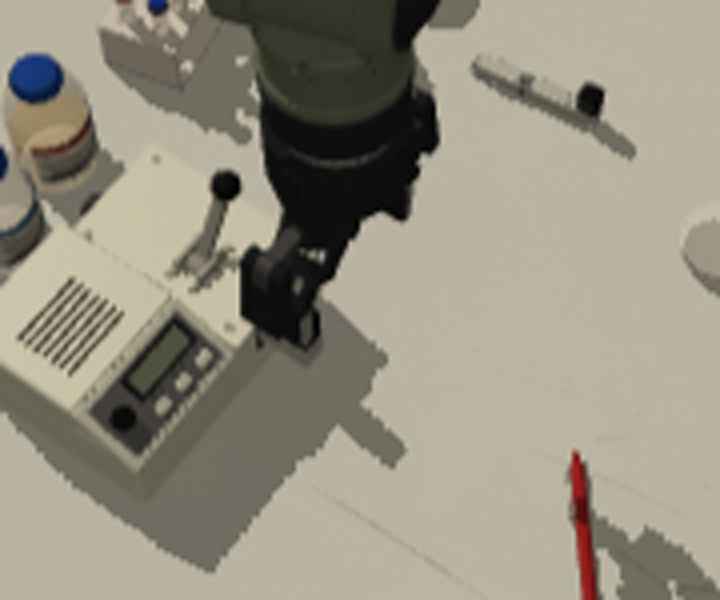

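View pics/j_scene.png

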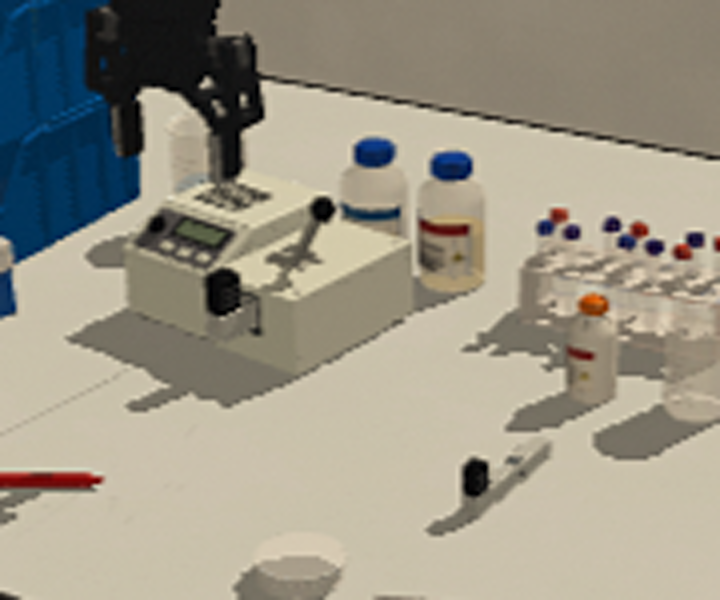

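Run:
```python
from cell import *
from h import *
grab(30); print(get_state()["finger_gap"])
move_l(ph(-.03,-.06,.20),velocity=.25)
move_l(ph(.055,-.095,.20),velocity=.25)
print(move_l(ph(.055,-.095,.106),velocity=.15,until_force=6)); sleep(.15); st(get_state,"beside")
h=move_l(ph(.055,-.045,.106),velocity=.03,until_force=1.7); p,F=st(get_state,h)
f=grab_frame("side"); cv2.imwrite("pics/k_side.png",cv2.resize(f["img"][150:330,140:350],None,fx=3.5,fy=3.5,interpolation=cv2.INTER_CUBIC)[:,:,::-1])
f=grab_frame("wrist"); cv2.imwrite("pics/k_wrist.png",f["img"][:,:,::-1])
```

```text
0.005019981129157245
False
beside nose [ 0.1819 -0.0948  0.1075] [ 0.14 -0.3   0.91] [ 0.01 -0.    0.02] [2.375  2.0538 0.0029] -0.001 31.79
True nose [ 0.1809 -0.0531  0.1059] [ 0.38 -0.9   2.94] [-0.27 -0.06  0.01] [ 2.3752  2.0544 -0.0023] -0.001 33.06
```

View pics/k_side.png

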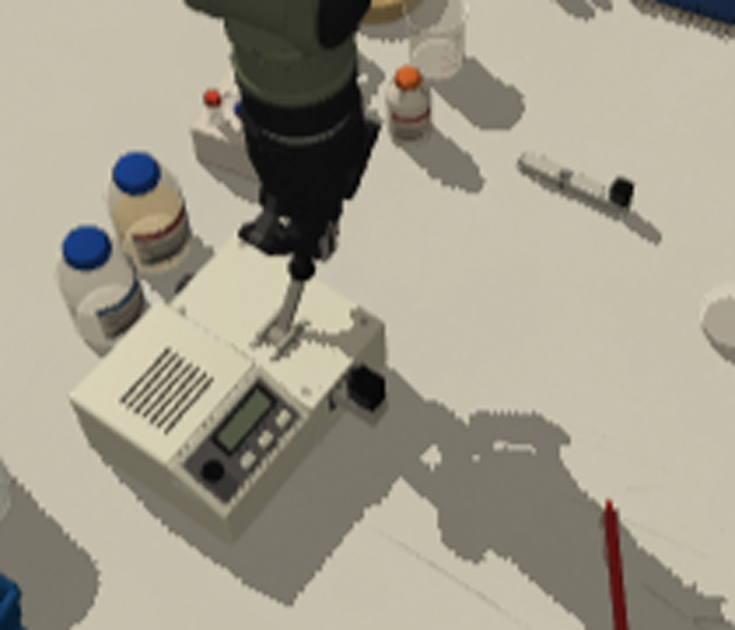

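View pics/k_wrist.png

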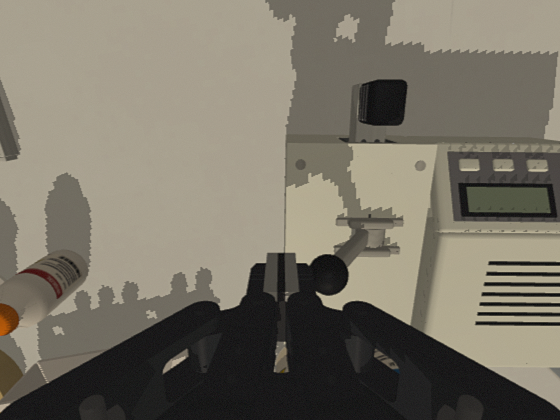

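Run:
```python
from cell import *
from h import *
hw=.0115
p,F=st(get_state)
for th in [.35,.55,.75,.95,1.15,1.3,1.4,1.5]:
    a=th-.7; y=.06*np.sin(a)-.0095-hw; z=.061+.06*np.cos(a)-.006
    h=move_l(ph(.055,y,z),velocity=.05,until_force=9); st(get_state,(th,h))
    if h: break
f=grab_frame("side"); cv2.imwrite("pics/l_side.png",cv2.resize(f["img"][150:330,140:350],None,fx=3.5,fy=3.5,interpolation=cv2.INTER_CUBIC)[:,:,::-1])
f=grab_frame("wrist"); cv2.imwrite("pics/l_wrist.png",f["img"][:,:,::-1])
```

```text
nose [ 0.1807 -0.0533  0.1055] [ 0.46 -1.71  2.4 ] [-0.24 -0.06  0.01] [ 2.3762  2.0546 -0.0024] 0.003 33.16
(0.35, False) nose [ 0.1811 -0.0416  0.1119] [-0.23 -2.65  5.32] [-0.52  0.18  0.03] [-2.3762 -2.0549  0.0032] -0.003 33.58
(0.55, False) nose [ 0.1816 -0.0298  0.1151] [-0.14 -3.26  5.09] [-0.47  0.    0.01] [ 2.3759  2.0546 -0.0017] -0.003 33.97
(0.75, False) nose [ 0.1805 -0.0175  0.1143] [-0.02 -0.28  0.9 ] [ 0.04 -0.01  0.04] [-2.3742 -2.0543  0.0034] -0.0 34.36
(0.95, False) nose [ 0.1808 -0.0055  0.1128] [-0.86 -0.27  0.17] [-0.07 -0.   -0.02] [-2.3746 -2.0549  0.0029] 0.001 34.75
(1.15, True) nose [ 0.1812 -0.0006  0.111 ] [-0.29 -1.71  2.12] [-0.24 -0.03  0.01] [ 2.3755  2.053  -0.0062] -0.006 34.98
```

View pics/l_side.png

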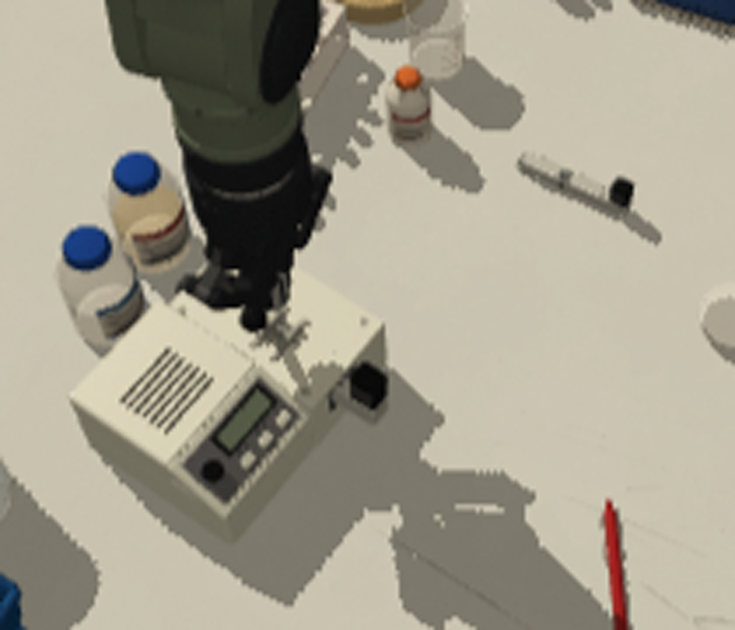

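View pics/l_wrist.png

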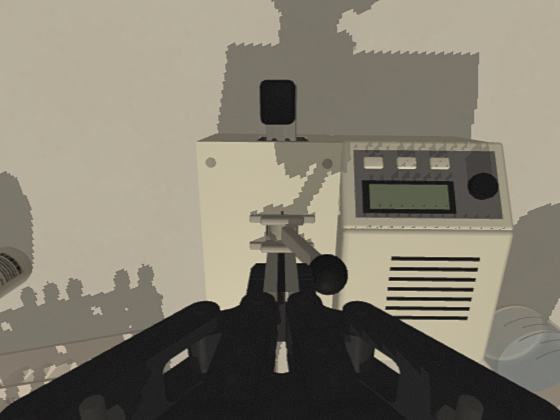

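Run:
```python
from cell import *
from h import *
hw=.0115
for th in [1.15,1.25,1.35,1.45,1.55]:
    a=th-.7; y=.06*np.sin(a)-.0095-hw; z=.061+.06*np.cos(a)-.006
    h=move_l(ph(.055,y,z),velocity=.03,until_force=14,rot=ROT); st(get_state,(th,h))
    if h: break
f=grab_frame("wrist"); cv2.imwrite("pics/m_wrist.png",f["img"][:,:,::-1])
f=grab_frame("scene"); cv2.imwrite("pics/m_scene.png",cv2.resize(f["img"][100:280,190:370],None,fx=3.3,fy=3.3,interpolation=cv2.INTER_CUBIC)[:,:,::-1])
```

```text
(1.15, False) nose [0.1812 0.0045 0.1092] [-0.62 -2.92  4.99] [-0.68  0.14  0.07] [ 2.3766  2.0534 -0.0007] -0.004 35.47
(1.25, False) nose [0.1815 0.0104 0.1065] [-0.45 -2.42  5.39] [-0.47 -0.05 -0.  ] [2.3764 2.0541 0.0015] 0.001 35.82
(1.35, False) nose [0.1817 0.0152 0.1034] [ 1.31 -4.69  6.6 ] [-0.67 -0.02  0.03] [2.3758 2.0535 0.0013] 0.001 36.17
(1.45, True) nose [0.1824 0.0168 0.1011] [ 1.05 -2.85  3.1 ] [-0.65  0.   -0.01] [ 2.3736  2.049  -0.0029] -0.005 36.41
```

View pics/m_wrist.png

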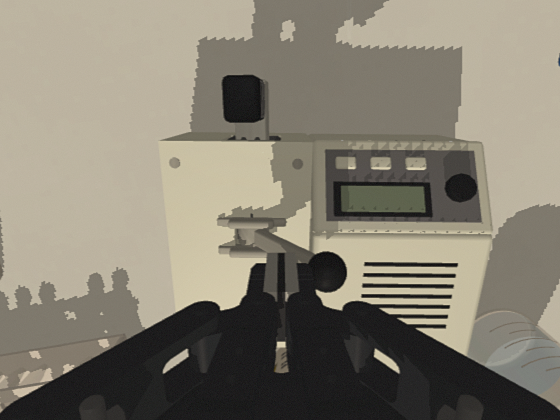

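View pics/m_scene.png

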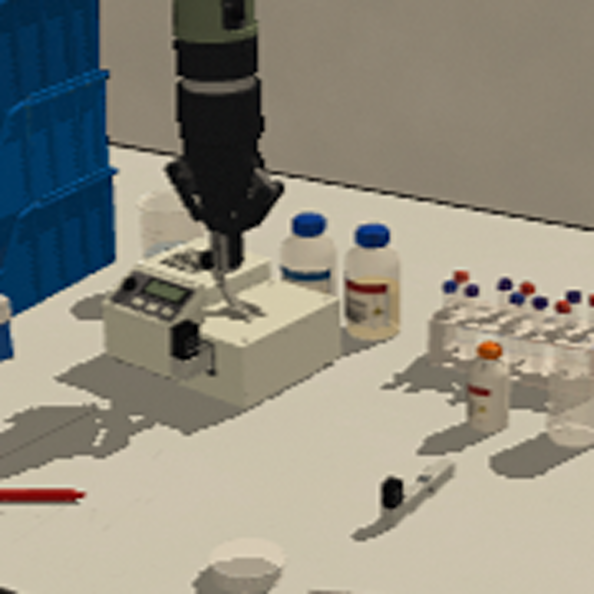

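Run:
```python
from cell import *
from h import *
h=move_l(ph(.055,.0215,.1005),velocity=.02,rot=ROT,until_force=14); st(get_state,h)
move_l(ph(.055,-.01,.103),velocity=.08); 
move_l(ph(.03,-.03,.20),velocity=.2)
movep(ph(-.16,-.03,.24),(R.from_euler("y",-.3)*R.from_euler("z",YAW)*B).as_rotvec())
sleep(.2)
s=get_state(); f=grab_frame("wrist"); T=wristT(f,s); cv2.imwrite("pics/n_wrist.png",f["img"][:,:,::-1])
def kn(th): return ph(.055,.06*np.sin(th-.7),.061+.06*np.cos(th-.7))
for th in(1.0,1.2,1.3,1.4): print(th,proj(f,kn(th),T))
print("knob",[(round(d["score"],2),d["centre"]) for d in tip_of("wrist","lever_knob")])
print("nom carrier",proj(f,ph(.1008-.126,0,.03),T),[(round(d["score"],2),d["centre"]) for d in tip_of("wrist","carrier")])
g=grab_frame("side"); cv2.imwrite("pics/n_side.png",cv2.resize(g["img"][110:330,140:380],None,fx=3,fy=3,interpolation=cv2.INTER_CUBIC)[:,:,::-1])
for th in(1.0,1.2,1.4): print(th,proj(g,kn(th)))
print("knob side",[(round(d["score"],2),d["centre"]) for d in tip_of("side","lever_knob")])
print(get_state()["clock"],get_state()["contact_force"])
```

```text
False nose [0.1823 0.0174 0.101 ] [  1.85 -13.29   7.23] [-2.75  0.01  0.04] [ 2.3742  2.0468 -0.0068] -0.002 36.9
1.0 [[316.3694 324.0715]]
1.2 [[325.1068 320.3958]]
1.3 [[328.9563 318.0319]]
1.4 [[332.4005 315.3664]]
knob []
nom carrier [[297.3566 224.2421]] [(0.95, [298.8, 226.8]), (0.85, [77.7, 185.0])]
1.0 [[212.0703 239.7583]]
1.2 [[209.3474 244.0695]]
1.4 [[207.0202 248.4599]]
knob side []
39.3667 [-0.1038 -0.6106  0.4596]
```

View pics/n_wrist.png

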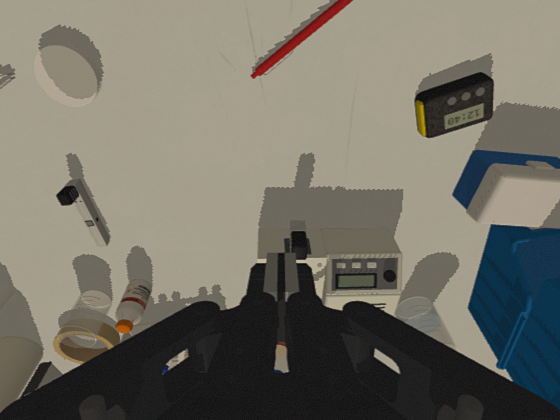

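View pics/n_side.png

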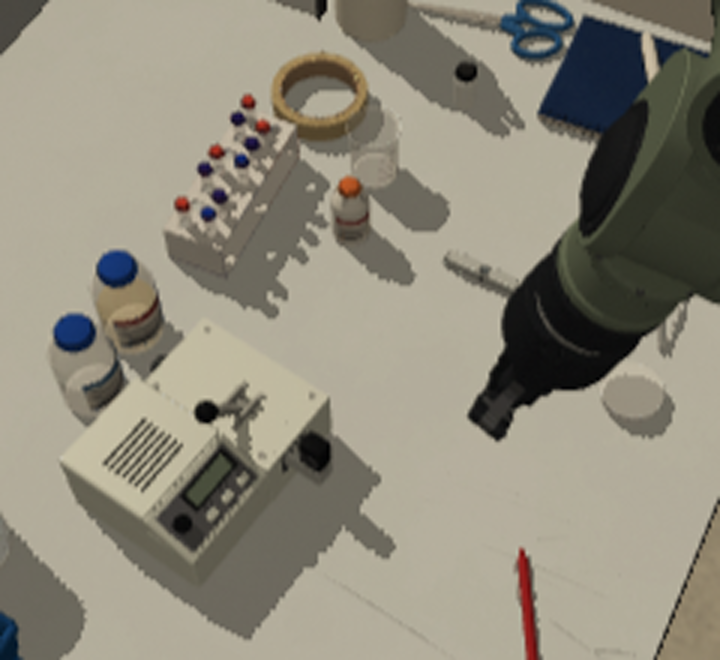

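Run:
```python
from cell import *
from h import *
g=grab_frame("side")["img"][150:330,140:350]
up=cv2.resize(g,None,fx=3.5,fy=3.5,interpolation=cv2.INTER_CUBIC)[:,:,::-1]
k=cv2.imread("pics/k_side.png"); l=cv2.imread("pics/l_side.png")
def P(a): return cv2.cvtColor(a,cv2.COLOR_BGR2GRAY)[350:430,335:400].astype(np.float32)
w=cv2.createHanningWindow((65,80),cv2.CV_32F)
n=np.ascontiguousarray(up)
def blob(a):
    m=(cv2.cvtColor(a,cv2.COLOR_BGR2GRAY)[360:412,340:395]<50); M=cv2.moments(m.astype(np.uint8),True); return M["m10"]/M["m00"]/3.5,M["m01"]/M["m00"]/3.5,M["m00"]
for nm,a in(("k",k),("l",l),("now",n)): print(nm,cv2.phaseCorrelate(P(k),P(a),w),blob(a))
f=grab_frame("side"); print("1mm along port in px:",proj(f,ph(-.024,0,.08))-proj(f,ph(-.025,0,.08)))
```

```text
k ((-6.952021180950396e-10, 0.0), 0.9999999823740062) (7.3580997410784645, 7.8752673646290665, 1269.0)
l ((0.2760240211734839, -0.17940892887626347), 0.3497900482681062) (7.931526709044273, 7.169621947139511, 1281.0)
now ((-0.005250884688379642, -0.083701936962008), 0.707406281431516) (7.635475466782458, 7.554277029960921, 1316.0)
1mm along port in px: [[-0.335  -0.2125]]
```

Run:
```python
from cell import *
sign_off(); print(get_state()["clock"])
```

```text
the job is handed in; nothing more can be done
the job is handed in; nothing more can be done
```

The carrier is seated against the stop in the photometer port and the clamp lever is swung over to locked. I handed the job in shortly after 39 s of the 58 s allowed, with no verdict reported.

- **Insertion:** I gripped the larger carrier by its block and slid it in without touching the port walls. The stop came up about 100.7 mm behind the mouth. I pushed it to about 6 N, well under the 15 N limit, then lowered the carrier onto the port floor and let go. Two earlier force stops at the same depth looked doubtful because the remaining force was upward, so I felt for the stop again in 0.5 mm steps, which confirmed it.
- **Lever:** I pushed the ball across with the shut fingers until it met the end of travel at about 13 N. The finger position puts the lever at about 1.38 rad and the side camera puts it at about 1.36 rad; 1.2 is needed.
- **Checks after locking:** The side camera shows no shift of the carrier along the port from before to after locking. A cruder check on the black block suggested a sideways shift of under 1 mm, within the port's play. In the pictures the beaker, bottle, vial and timer look unmoved, and the arm stands clear.
- **Not confirmed:** The carrier network read about 2 px off the expected position, which is its usual noise. The knob network missed the ball in the last pictures, so the side-camera lever angle comes from my own pixel reading. The gap at the stop cannot be seen directly.

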